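# Find the loaded filter cassette by feel, push it home and clamp it

## Task

Only one of the three identical cassettes standing drawn out of the filter housing still holds its filter element and is clearly heavier than the two empty ones: find it by nudging them, push it fully home against the back of its lane and let go of it, and then throw the clamp lever fully over towards the back. Leave the two empty cassettes drawn out, no more than 3 cm from where they stood, and do not knock over the bottle.

Things in the scene. Friction and masses are not known exactly. Their poses are not given: they have to be found in the camera images.
- housing: White three-lane filter housing on an aluminium tray, 6 mm thick, 304 mm wide. Origin: bench level, middle lane's centre line; x along the lanes from mouth to back, y left, z up. Tray starts at x=-124 mm. Lane walls (9 mm thick, tops at z=46) run x=-20 to +100 at y=-147, -49, +49, +147. Back wall, the cassettes' stop: face at x=+100, top z=56; deck behind to x=+202, a carton on it.
- cassette_left: Closed grey plastic box 120 mm (x) x 84 (y) x 50 high, in the left lane (housing y=+98 mm), drawn out 65-85 mm. Origin: centre of underside (6 mm above bench), axes as the housing's. Fully home its back touches the back wall, its origin is at housing x=+40 and its front is flush with the lane walls' ends. All look alike; loaded about 0.9 kg, empty about 0.25 kg.
- stop_left (a point): Point at the foot of the back wall's face, on the centre line of the left lane, at tray level (6 mm above the bench).
- cassette_middle: Closed grey plastic box 120 mm (x) x 84 (y) x 50 high, in the middle lane (housing y=0 mm), drawn out 65-85 mm. Origin: centre of underside (6 mm above bench), axes as the housing's. Fully home its back touches the back wall, its origin is at housing x=+40 and its front is flush with the lane walls' ends. All look alike; loaded about 0.9 kg, empty about 0.25 kg.
- stop_middle (a point): Point at the foot of the back wall's face, on the centre line of the middle lane, at tray level (6 mm above the bench).
- cassette_right: Closed grey plastic box 120 mm (x) x 84 (y) x 50 high, in the right lane (housing y=-98 mm), drawn out 65-85 mm. Origin: centre of underside (6 mm above bench), axes as the housing's. Fully home its back touches the back wall, its origin is at housing x=+40 and its front is flush with the lane walls' ends. All look alike; loaded about 0.9 kg, empty about 0.25 kg.
- stop_right (a point): Point at the foot of the back wall's face, on the centre line of the right lane, at tray level (6 mm above the bench).
- lever_tip (a point): Centre of the black ball (26 mm diameter) on the end of the clamp lever, a 10 mm steel rod, 100 mm from pivot to ball centre, on a grey block left of the lanes. Pivot at housing x=-20, y=+245, 28 mm above the bench, its axis along housing y: the lever swings in the housing's x-z plane.
- lever (a joint): Clamp lever angle in rad: 0 leaning towards the mouth (-x of the housing, 0.5 rad from upright), 0.5 upright, 1.0 fully over towards the back (+x), at its stop. It stays where it is left.
- bottle: White closed bottle standing to the right of the housing, 64 mm diameter, 160 mm tall; origin at the centre of its underside.
Mind the look-alikes: they are no part of the job. What is shaped like the cassette_right but green or orange is not meant.

How it is judged:
On the way, in this order (a step that is already met when the one before it is completed fails the run):
1. the loaded cassette is fully home (within 5 mm of the back wall) and let go, the lever not yet thrown, the two empties within 35 mm of where they stood (((x of cassette_left in the frame of housing above 0.035 m and contact force between cassette_left and housing above 5 N and contact force between cassette_left and the fingers below 0.5 N and linear speed of cassette_left below 0.01 m/s and distance of each of cassette_middle, cassette_right from where it was at the start of the episode below 0.035 m) or (x of cassette_middle in the frame of housing above 0.035 m and contact force between cassette_middle and housing above 5 N and contact force between cassette_middle and the fingers below 0.5 N and linear speed of cassette_middle below 0.01 m/s and distance of each of cassette_left, cassette_right from where it was at the start of the episode below 0.035 m) or (x of cassette_right in the frame of housing above 0.035 m and contact force between cassette_right and housing above 5 N and contact force between cassette_right and the fingers below 0.5 N and linear speed of cassette_right below 0.01 m/s and distance of each of cassette_left, cassette_middle from where it was at the start of the episode below 0.035 m)) and value of joint lever below 0.6 rad), for 0.2 s.
2. the clamp lever is thrown fully over towards the back (beyond 0.85 rad) (value of joint lever above 0.85 rad), for 0.1 s.
At the end, for the whole second after the job is handed in: The loaded cassette (whichever lane it is in; it bears on the housing with more than 5 N) is at rest in its lane within 5 mm of the back wall and released, the other two are within 35 mm of where they stood, the clamp lever is beyond 0.85 rad, and the bottle stands upright (((x of cassette_left in the frame of housing above 0.035 m and contact force between cassette_left and housing above 5 N and contact force between cassette_left and the fingers below 0.5 N and linear speed of cassette_left below 0.01 m/s and distance of each of cassette_middle, cassette_right from where it was at the start of the episode below 0.035 m) or (x of cassette_middle in the frame of housing above 0.035 m and contact force between cassette_middle and housing above 5 N and contact force between cassette_middle and the fingers below 0.5 N and linear speed of cassette_middle below 0.01 m/s and distance of each of cassette_left, cassette_right from where it was at the start of the episode below 0.035 m) or (x of cassette_right in the frame of housing above 0.035 m and contact force between cassette_right and housing above 5 N and contact force between cassette_right and the fingers below 0.5 N and linear speed of cassette_right below 0.01 m/s and distance of each of cassette_left, cassette_middle from where it was at the start of the episode below 0.035 m)) and value of joint lever above 0.85 rad and angle between bottle's own z axis and vertical below 0.3 rad); the robot touches nothing.
It fails at once if the bottle is knocked over (tilted by more than 0.5 rad) (angle between bottle's own z axis and vertical above 0.5 rad).
It also fails if it takes over 70 s, if anything falls off the work surface, if the arm or the gripper's body presses on something with over 40 N, if the wrist force passes 120 N, or if a joint passes its speed limit or range.

## Robot

A 6-joint arm with a two-finger parallel gripper is mounted at the origin on the work surface. World frame = base frame: x ahead of the robot, y to its left, z up, the work surface at z = 0. Lengths are in m, angles in rad, forces in N, time in s.
With the tool pointing down it reaches from about 0.325 to 1 m from the base axis. Payload 5.1 kg.
Tool frame: the origin (TCP) lies at the very end of the fingers, on their centre line; the grasp point (between the pads) lies 19 mm behind it (arm.tcp_to_grasp is the distance from the TCP to the grasp point, in m); z points along the fingers, y is the line along which they close (so a half turn about z gives the same grasp; the last joint's range is limited). The gripper opens to 85 mm and grips with 20 to 120 N. Pads are 22 mm wide; open, the fingers measure 114 mm over their backs; the gripper's body (76 mm by 85 mm) begins 54 mm behind the grasp point. The pads swing forward as they close: fully open they stand 13 mm farther back than shut.
Start: joints at [1.097, 0.124, 1.65, -0, 1.367, -0.083], TCP at [0.248, 0.601, 0.231] pointing down, gripper open.
Joint ranges: [-2.61, 2.61], [-1.02, 2.33], [0.03, 2.71], [-1.35, 4.49], [0.32, 2.68], [-2.91, 2.91]. Speed limits (rad/s): [2.57, 2.57, 3.14, 3.14, 3.14, 3.14].

## Interface

Orientations are given as [roll, pitch, yaw] about the fixed x, y, z axes, in that order (R = Rz(yaw) Ry(pitch) Rx(roll)).
In Python, from rig import status, cams, workorder, arm gives the robot as it stands.
- The arm moves only by the tool step_arm, never from a script. Its argument "motion" is a list that holds one entry, the list of rows, each a list of 7 numbers: the turn, a rotation vector about the tool's x, y, z each as a share of 90 degrees, from -1 to 1, then the shift along the tool's x, y, z each as a share of 25 mm, from -1 to 1, then the closure, from -1 (fully open) to 1 (shut). A call has 1 to 20 rows; each row shifts and turns the commanded pose from where the row before left it, along the tool's axes as they then stand; what a row does not reach is not made up. A row lasts 1/8 s, in which the tool goes at most 62.5 mm and 10.7 degrees, less where a joint would pass 70% of its speed; a pose out of reach is approached as far as the arm can. A call with a number of a shift or a turn outside -1 to 1 is refused whole. A call with a gripper value outside its range is refused whole. The fingers move at their own pace and stop on an object; the grip force is fixed at half the most. Time passes only in rows, so rows that do not move let the fingers close. It gives the time, the measured TCP pose, the force, the opening and the grip force at its end, in the units of the state.
- status.get_state(): the state, without advancing time (a new reading comes with each control period).
- cams.camera(name): name is "side" or "top" or "wrist"; returns the picture (480x640x3 uint8, red, green, blue); there is no depth.
- cams.camera_info(name): a dict with "mtx" (3x3 intrinsics, pixels), "cam_to_world" (4x4, takes a point from camera to world coordinates). Camera axes: x right, y down, z forward; pixel columns grow to the right and rows downward; lengths in m; the calibration is good to about 2 mm. A picture is of the moment at which its call begins: read the wrist's pose just before it. camera_info takes no time and is no camera call; for the wrist camera it gives the pose at the moment of the call.
- workorder.close_job(): hands the job in; it is judged then, once.
The state is a dict: "time": time; "joint_positions": joint angles; "joint_vel": joint speeds; "effort": joint torques, N m; "tool_pos": TCP position; "tool_rot": TCP orientation; "force": force on the tool from outside, world axes, zero at the start; "ft_torque": the same for the moment, N m; "width": opening from 0.0 (shut) to 1.0 (fully open); "gripper_force": force on a finger pad.
Only numpy, scipy, OpenCV 4.12 (cv2) and the standard library are available. Lean on these libraries where they do the work, as an engineer would, in place of code of your own. Each camera call takes 0.05 s, during which the arm holds its last target. There are 200 camera calls.

## Working session

There is one attempt and no reset: what is moved stays moved. The work goes in short steps, Python scripts to look and compute and a tool call to move; the robot and the scene stay as the last step left them, time stands still between calls to the robot, and variables do not carry over. Pictures are saved under pics/ and viewed, at most 10 in all, crops included, and the job is handed in when it is done.

Besides the shell and the picture viewer there is one more tool, called after "Call:" as name(argument=value, ...), one argument or row to a line, values as JSON. step_arm: Moves the arm, as the interface text tells. Shift numbers are shares of 25 mm and turn numbers shares of 90 degrees, none past 1 either way. Its arguments: {"type":"object","properties":{"motion":{"type":"array"}},"required":["motion"]}

```bash
mkdir -p pics; python3 - <<'E'
from rig import status,cams
import cv2,numpy as np
for n in("top","side"):
    cv2.imwrite(f"pics/{n}0.png",cams.camera(n)[:,:,::-1]); i=cams.camera_info(n);print(n,np.round(i["mtx"],1).tolist(),np.round(i["cam_to_world"],4).tolist())
s=status.get_state();print(s)
E
```

```text
top [[439.3, 0.0, 323.6], [0.0, 439.3, 244.5], [0.0, 0.0, 1.0]] [[0.017, -0.9959, 0.0884, 0.461], [-0.9999, -0.017, 0.0009, -0.0429], [0.0006, -0.0884, -0.9961, 0.9751], [0.0, 0.0, 0.0, 1.0]]
side [[585.5, 0.0, 331.4], [0.0, 585.5, 242.1], [0.0, 0.0, 1.0]] [[0.9158, -0.1927, 0.3523, 0.0849], [-0.401, -0.4866, 0.7762, -1.0296], [0.0219, -0.8521, -0.5229, 0.7883], [0.0, 0.0, 0.0, 1.0]]
{'time': 0.1, 'joint_positions': array([ 1.09741502e+00,  1.24441979e-01,  1.65157551e+00,  2.08734932e-05,
        1.36748112e+00, -8.26252808e-02]), 'joint_vel': array([ 0.00154031, -0.00092023, -0.00311558,  0.00071713, -0.00030173,
        0.00095215]), 'effort': array([-7.86914120e-05, -4.24932325e+01, -3.66651964e+01, -1.00788955e-04,
        3.99123266e-03,  3.72451510e-06]), 'tool_pos': array([0.2473565 , 0.60048648, 0.23015207]), 'tool_rot': array([-3.13969489e+00, -1.77666810e-04,  2.75083223e+00]), 'force': array([-0.0346415 ,  0.35051406,  0.06483257]), 'ft_torque': array([-0.00205537, -0.03183792, -0.03577319]), 'gripper_force': 0.0, 'width': 0.9974551600535674}
```

View pics/top0.png

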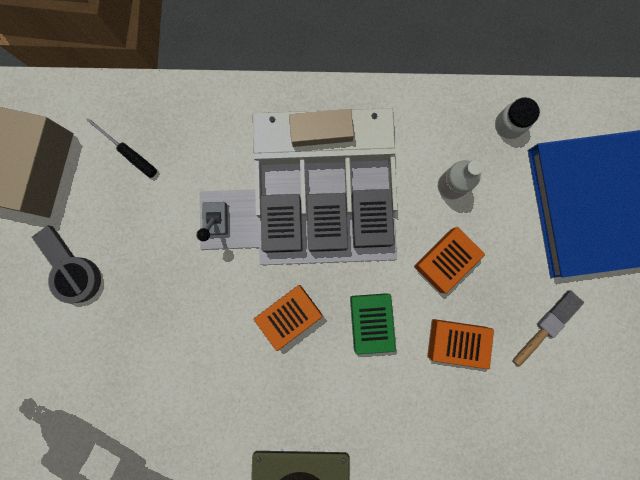

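View pics/side0.png

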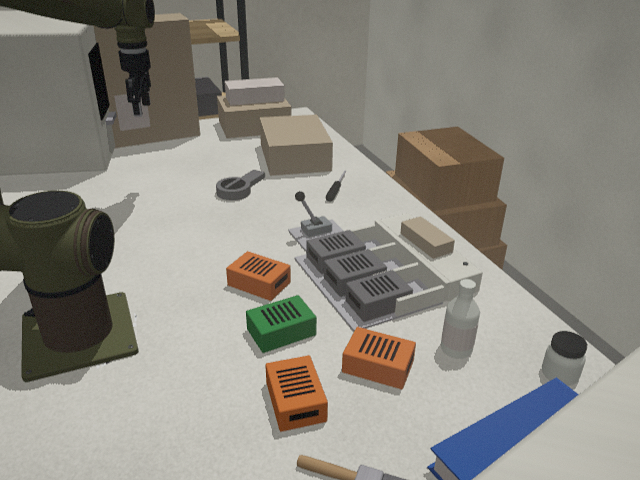

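The top view shows the three grey cassettes at (281,222), (327,221) and (373,217), the lever ball at (204,235) and the bottle at (460,180). The look-alikes are orange at (289,318), (450,260) and (461,344), and green at (373,324). I choose the three grey ones standing in the housing lanes.

```bash
cat > h.py <<'E'
from rig import status,cams
import cv2,numpy as np
from scipy.spatial.transform import Rotation as R
def ray(n,px,z):
    i=cams.camera_info(n);T=np.array(i["cam_to_world"]);d=T[:3,:3]@np.linalg.solve(np.array(i["mtx"]),[px[0],px[1],1]);o=T[:3,3]
    return o+d*(z-o[2])/d[2]
E
python3 - <<'E'
from h import *
im=cv2.imread("pics/top0.png")
hsv=cv2.cvtColor(im,cv2.COLOR_BGR2HSV)
m=((hsv[...,2]<115)&(hsv[...,1]<60)).astype(np.uint8)*255
roi=np.zeros_like(m);roi[185:262,255:400]=255
m=cv2.morphologyEx(m&roi,cv2.MORPH_CLOSE,np.ones((3,3)));m=cv2.morphologyEx(m,cv2.MORPH_OPEN,np.ones((5,5)))
for c in cv2.findContours(m,cv2.RETR_EXTERNAL,cv2.CHAIN_APPROX_NONE)[0]:
    if cv2.contourArea(c)<300: continue
    b=cv2.boxPoints(cv2.minAreaRect(c));print("blob",cv2.boundingRect(c),[np.round(ray("top",p,.056)[:2],4).tolist() for p in b])
for n,px,z in[("trayFL",(260,264),.006),("trayFR",(397,260),.006),("deckBL",(253,111),.05),("deckBR",(393,109),.05),("bw L",(255,157),.056),("bw R",(396,154),.056),("bottle",(458,190),.0)]:
    print(n,np.round(ray("top",px,z),4))
# ball by two views
def tri(p,q):
    a0=ray("top",p,0);a1=ray("top",p,.2);b0=ray("side",q,0);b1=ray("side",q,.2)
    u=a1-a0;v=b1-b0;A=np.stack([u,-v],1);s=np.linalg.lstsq(A,b0-a0,rcond=None)[0];P=a0+u*s[0];Q=b0+v*s[1];return (P+Q)/2,np.linalg.norm(P-Q)
print("ball",tri((203.5,234.5),(299.5,197)))
crop=cv2.resize(im[100:275,190:490],None,fx=2.6,fy=2.6,interpolation=cv2.INTER_CUBIC)
cv2.imwrite("pics/c1.png",crop)
E
```

```text
blob (260, 185, 138, 74) [[0.6672, 0.0953], [0.6722, -0.1959], [0.5168, -0.1962], [0.5119, 0.0907]]
trayFL [0.5015 0.0976 0.006 ]
trayFR [ 0.5154 -0.2045  0.006 ]
deckBL [0.8316 0.1163 0.05  ]
deckBR [ 0.8413 -0.1878  0.05  ]
bw L [0.7279 0.1078 0.056 ]
bw R [ 0.7396 -0.1936  0.056 ]
bottle [ 0.676  -0.3426  0.    ]
ball (array([0.55157663, 0.19499096, 0.11597622]), np.float64(0.0030190909888664222))
```

View pics/c1.png

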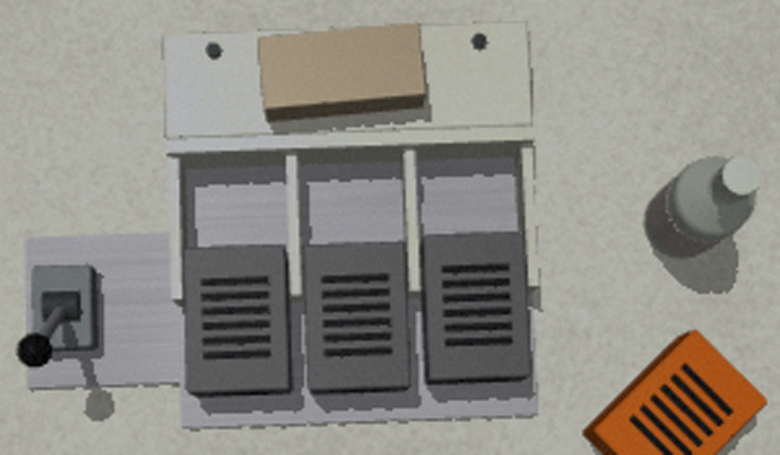

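The close crop shows three drawn-out grey boxes in their lanes. Their front top edges sit at about image (282,250), (328,249) and (374,246), which is about 80 mm drawn out. The triangulated ball height (116 mm) and the tray width (302 mm) match the description. I put the housing origin at about (0.632,-0.048) with yaw 0.04.

Call:
step_arm(
  motion=[
    [[0,0,-0.0914,0,0,0,1],[0,0,-0.0914,0,0,0,1],[0,0,-0.0914,0,0,0,1],[0,0,0,-0.38,-0.98,0,1],[0,0,0,-0.38,-0.98,0,1],[0,0,0,-0.38,-0.98,0,1],[0,0,0,-0.38,-0.98,0,1],[0,0,0,-0.38,-0.98,0,1],[0,0,0,-0.38,-0.98,0,1],[0,0,0,-0.38,-0.98,0,1],[0,0,0,-0.38,-0.98,0,1],[0,0,0,-0.38,-0.98,0,1],[0,0,0,-0.38,-0.98,0,1],[0,0,0,-0.38,-0.98,0,1],[0,0,0,-0.38,-0.98,0,1],[0,0,0,-0.38,-0.98,0,1],[0,0,0,-0.38,-0.98,0,1],[0,0,0,-0.38,-0.98,0,1],[0,0,0,-0.38,-0.98,0,1],[0,0,0,-0.38,-0.98,0,1]],
  ],
)

```text
time: 2.6
tool_pos: [0.4256, 0.1903, 0.2308]
tool_rot: [-3.141, -0.001, -3.102]
force: [-0.2, 0.2, -0.2]
width: -0.002
gripper_force: 0.0
```

Call:
step_arm(
  motion=[
    [[0,0,0,-0.38,-0.99,0,1],[0,0,0,-0.38,-0.99,0,1],[0,0,0,-0.38,-0.99,0,1],[0,0,0,-0.38,-0.99,0,1],[0,0,0,-0.38,-0.99,0,1],[0,0,0,-0.38,-0.99,0,1],[0,0,0,0,0,0.99,1],[0,0,0,0,0,0.99,1],[0,0,0,0,0,0.99,1],[0,0,0,0,0,0.99,1],[0,0,0,0,0,0.99,1],[0,0,0,0,0,0.99,1],[0,0,0,0,0,0.99,1],[0,0,0,0,0,0.99,1],[0,0,0,0,0,0,1]],
  ],
)

```text
time: 4.47
tool_pos: [0.4861, 0.0452, 0.0309]
tool_rot: [3.141, -0.006, -3.102]
force: [0.2, 0.2, 0.9]
width: 0.002
gripper_force: 0.0
```

```bash
python3 - <<'E'
from h import *
cv2.imwrite("pics/t2.png",cv2.resize(cams.camera("top")[100:275,190:440,::-1],None,fx=3,fy=3))
print(status.get_state()["force"])
E
```

```text
[0.34600512 0.29112459 0.18949677]
```

View pics/t2.png

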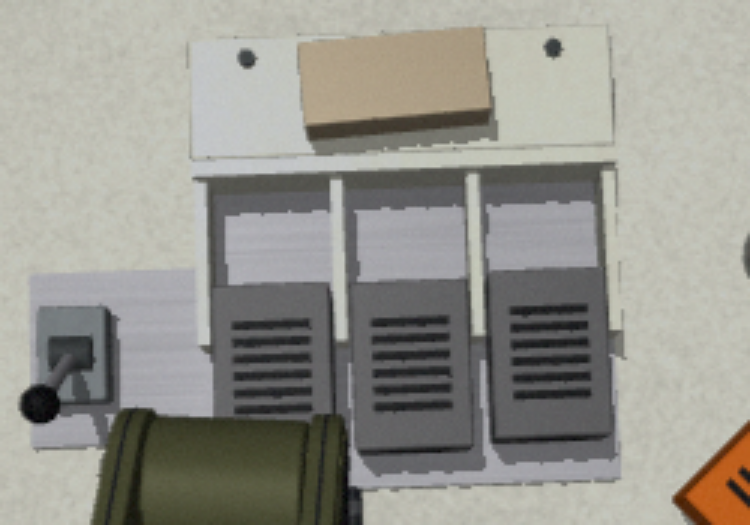

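The left lane is covered by the arm, and the other two cassettes are unmoved at crop (412,365) and (549,355). I nudge the left one now.

Call:
step_arm(
  motion=[
    [[0,0,0,-0.4,0,0,1],[0,0,0,-0.4,0,0,1],[0,0,0,-0.16,0,0,1],[0,0,0,-0.16,0,0,1]],
  ],
)

```text
time: 5.03
tool_pos: [0.5171, 0.0463, 0.0336]
tool_rot: [3.142, 0.0, -3.102]
force: [-0.1, -0.2, 0.2]
width: -0.001
gripper_force: 0.0
```

Call:
step_arm(
  motion=[
    [[0,0,0,-0.16,0,0,1]],
  ],
)

```text
time: 5.15
tool_pos: [0.5202, 0.0465, 0.0332]
tool_rot: [3.142, -0.001, -3.102]
force: [-1.3, 0.4, 0.9]
width: 0.002
gripper_force: 0.8
```

Call:
step_arm(
  motion=[
    [[0,0,0,-0.16,0,0,1]],
  ],
)

```text
time: 5.28
tool_pos: [0.5242, 0.0466, 0.0331]
tool_rot: [3.142, -0.001, -3.102]
force: [-0.8, -0.2, 0.9]
width: 0.001
gripper_force: 0.7
```

Call:
step_arm(
  motion=[
    [[0,0,0,-0.16,0,0,1]],
  ],
)

```text
time: 5.4
tool_pos: [0.5284, 0.0468, 0.0331]
tool_rot: [3.142, -0.001, -3.102]
force: [-0.9, -0.0, 0.8]
width: 0.001
gripper_force: 0.6
```

Call:
step_arm(
  motion=[
    [[0,0,0,1,0,0,1],[0,0,0,0,-0.98,0,1],[0,0,0,0,-0.98,0,1],[0,0,0,0,-0.98,0,1],[0,0,0,0,-0.98,0,1],[0,0,0,-0.3,0,0,1],[0,0,0,-0.16,0,0,1]],
  ],
)

```text
time: 6.28
tool_pos: [0.5197, -0.0514, 0.0335]
tool_rot: [3.141, 0.001, -3.102]
force: [1.4, -0.9, -0.1]
width: -0.001
gripper_force: 0.0
```

Call:
step_arm(
  motion=[
    [[0,0,0,-0.16,0,0,1]],
  ],
)

```text
time: 6.4
tool_pos: [0.5224, -0.0508, 0.0331]
tool_rot: [3.141, -0.003, -3.1]
force: [-6.2, 0.4, 3.4]
width: -0.003
gripper_force: 3.0
```

Call:
step_arm(
  motion=[
    [[0,0,0,-0.16,0,0,1]],
  ],
)

```text
time: 6.52
tool_pos: [0.5256, -0.0505, 0.0328]
tool_rot: [3.141, -0.004, -3.1]
force: [-5.5, -0.7, 3.2]
width: 0.001
gripper_force: 2.8
```

Call:
step_arm(
  motion=[
    [[0,0,0,-0.16,0,0,1]],
  ],
)

```text
time: 6.65
tool_pos: [0.5295, -0.0504, 0.0328]
tool_rot: [3.141, -0.004, -3.1]
force: [-6.4, -0.4, 3.8]
width: -0.0
gripper_force: 2.8
```

Call:
step_arm(
  motion=[
    [[0,0,0,-0.16,0,0,1]],
  ],
)

```text
time: 6.78
tool_pos: [0.5336, -0.0502, 0.0328]
tool_rot: [3.141, -0.004, -3.1]
force: [-6.1, -0.4, 3.6]
width: -0.004
gripper_force: 2.8
```

Middle pushes at about 6 N against about 0.9 N for the left. I check the right one too.

Call:
step_arm(
  motion=[
    [[0,0,0,0.9,0,0,1],[0,0,0,0,-0.98,0,1],[0,0,0,0,-0.98,0,1],[0,0,0,0,-0.98,0,1],[0,0,0,0,-0.98,0,1],[0,0,0,-0.3,0,0,1],[0,0,0,-0.16,0,0,1],[0,0,0,-0.16,0,0,1]],
  ],
)

```text
time: 7.78
tool_pos: [0.5321, -0.1483, 0.0332]
tool_rot: [3.141, -0.0, -3.1]
force: [-0.3, -0.2, 0.6]
width: -0.001
gripper_force: 0.4
```

Call:
step_arm(
  motion=[
    [[0,0,0,-0.16,0,0,1]],
  ],
)

```text
time: 7.9
tool_pos: [0.5357, -0.1483, 0.0332]
tool_rot: [3.141, -0.001, -3.101]
force: [-0.7, 1.1, 0.4]
width: -0.001
gripper_force: 0.7
```

Call:
step_arm(
  motion=[
    [[0,0,0,-0.16,0,0,1]],
  ],
)

```text
time: 8.02
tool_pos: [0.5398, -0.1485, 0.0332]
tool_rot: [3.141, -0.001, -3.101]
force: [-1.1, 1.0, 0.3]
width: 0.004
gripper_force: 0.6
```

Call:
step_arm(
  motion=[
    [[0,0,0,1,0,0,1],[0,0,0,0,0.98,0,1],[0,0,0,0,0.98,0,1],[0,0,0,0,0.98,0,1],[0,0,0,0,0.98,0,1],[0,0,0,-0.4,0,0,1],[0,0,0,-0.4,0,0,1],[0,0,0,-0.3,0,0,1],[0,0,0,-0.3,0,0,1],[0,0,0,-0.3,0,0,1],[0,0,0,-0.3,0,0,1],[0,0,0,-0.3,0,0,1],[0,0,0,-0.3,0,0,1],[0,0,0,-0.3,0,0,1]],
  ],
)

```text
time: 9.78
tool_pos: [0.5827, -0.0499, 0.0329]
tool_rot: [3.141, -0.004, -3.103]
force: [-5.7, -0.5, 3.7]
width: -0.004
gripper_force: 2.8
```

Call:
step_arm(
  motion=[
    [[0,0,0,-0.16,0,0,1],[0,0,0,-0.16,0,0,1]],
  ],
)

```text
time: 10.02
tool_pos: [0.5907, -0.0494, 0.0329]
tool_rot: [3.141, -0.003, -3.102]
force: [-4.8, -0.2, 3.5]
width: 0.002
gripper_force: 2.7
```

Call:
step_arm(
  motion=[
    [[0,0,0,-0.12,0,0,1]],
  ],
)

```text
time: 10.15
tool_pos: [0.5938, -0.0492, 0.0329]
tool_rot: [3.141, -0.002, -3.102]
force: [-5.0, 0.6, 2.8]
width: 0.003
gripper_force: 2.6
```

Call:
step_arm(
  motion=[
    [[0,0,0,-0.12,0,0,1]],
  ],
)

```text
time: 10.28
tool_pos: [0.5967, -0.049, 0.0329]
tool_rot: [3.141, -0.002, -3.102]
force: [-5.6, -0.6, 3.1]
width: 0.0
gripper_force: 2.6
```

Call:
step_arm(
  motion=[
    [[0,0,0,-0.1,0,0,1]],
  ],
)

```text
time: 10.4
tool_pos: [0.5994, -0.0489, 0.0329]
tool_rot: [3.141, -0.002, -3.102]
force: [-4.5, 0.1, 2.5]
width: 0.004
gripper_force: 2.4
```

Call:
step_arm(
  motion=[
    [[0,0,0,-0.08,0,0,1]],
  ],
)

```text
time: 10.52
tool_pos: [0.6012, -0.0487, 0.0329]
tool_rot: [3.142, -0.002, -3.102]
force: [-10.3, -1.2, 6.2]
width: -0.0
gripper_force: 5.0
```

Call:
step_arm(
  motion=[
    [[0,0,0,-0.06,0,0,1]],
  ],
)

```text
time: 10.65
tool_pos: [0.6012, -0.0487, 0.0329]
tool_rot: [3.142, -0.006, -3.101]
force: [-14.7, -1.5, 9.3]
width: 0.002
gripper_force: 7.2
```

Call:
step_arm(
  motion=[
    [[0,0,0,0.5,0,0,1],[0,0,0,1,0,0,1],[0,0,0,1,0,0,1],[0,0,0,1,0,-1,1],[0,0,0,1,0,-1,1],[0,0,0,1,0,-1,1],[0,0,0,1,0,-1,1],[0,0,0,1,0,0,1],[0,0,0,1,0,0,1],[0,0,0,1,0,0,1],[0,0,0,1,0,0,1]],
  ],
)

```text
time: 12.02
tool_pos: [0.3411, -0.059, 0.1337]
tool_rot: [-3.141, 0.003, -3.102]
force: [0.0, -0.6, 0.0]
width: -0.003
gripper_force: 0.0
```

```bash
python3 - <<'E'
from h import *
cv2.imwrite("pics/t3.png",cv2.resize(cams.camera("top")[100:275,190:440,::-1],None,fx=3,fy=3))
E
```

```text
(no output)
```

View pics/t3.png

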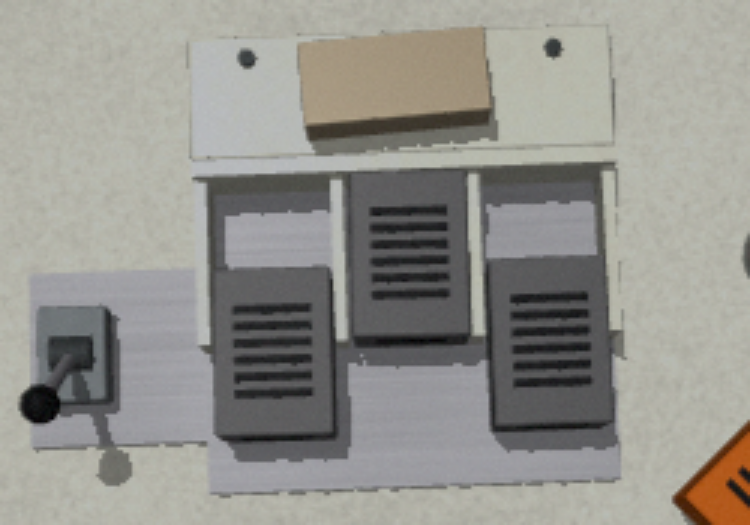

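The picture shows the middle cassette flush against the back wall at crop (408,255). The empties at (273,350) and (550,340) are about 10 mm in, and the lever is still leaning to the mouth at (40,404). Next comes the lever.

Call:
step_arm(
  motion=[
    [[0,0,0,-0.68,0.98,0.115,1],[0,0,0,-0.68,0.98,0.115,1],[0,0,0,-0.68,0.98,0.115,1],[0,0,0,-0.68,0.98,0.115,1],[0,0,0,-0.68,0.98,0.115,1],[0,0,0,-0.68,0.98,0.115,1],[0,0,0,-0.68,0.98,0.115,1],[0,0,0,-0.68,0.98,0.115,1],[0,0,0,-0.68,0.98,0.115,1],[0,0,0,-0.68,0.98,0.115,1],[0,0,0,0,0,0,1]],
  ],
)

```text
time: 13.45
tool_pos: [0.5025, 0.1944, 0.1046]
tool_rot: [3.141, 0.002, -3.1]
force: [0.3, 1.0, 1.4]
width: -0.006
gripper_force: 0.0
```

Call:
step_arm(
  motion=[
    [[0,0,0,-0.4,0,0,1],[0,0,0,-0.4,0,0,1],[0,0,0,-0.4,0,0,1],[0,0,0,-0.4,0,0,1],[0,0,0,-0.4,0,0,1]],
  ],
)

```text
time: 14.08
tool_pos: [0.5518, 0.1946, 0.1047]
tool_rot: [3.142, 0.0, -3.102]
force: [-0.9, 0.0, 0.8]
width: 0.002
gripper_force: 0.6
```

Call:
step_arm(
  motion=[
    [[0,0,0,-0.4,0,0,1],[0,0,0,-0.4,0,0,1],[0,0,0,-0.4,0,0,1],[0,0,0,-0.4,0,0,1],[0,0,0,-0.4,0,0,1],[0,0,0,-0.4,0,0,1]],
  ],
)

```text
time: 14.82
tool_pos: [0.6115, 0.1971, 0.1042]
tool_rot: [-3.141, -0.001, -3.102]
force: [-0.9, -0.2, 0.1]
width: -0.0
gripper_force: 0.4
```

Call:
step_arm(
  motion=[
    [[0,0,0,-0.16,0,0,1],[0,0,0,-0.16,0,0,1]],
  ],
)

```text
time: 15.08
tool_pos: [0.6191, 0.1974, 0.1043]
tool_rot: [-3.141, -0.001, -3.102]
force: [-1.4, -0.3, -1.2]
width: -0.002
gripper_force: 0.4
```

Call:
step_arm(
  motion=[
    [[0,0,0,-0.12,0,0,1]],
  ],
)

```text
time: 15.2
tool_pos: [0.6221, 0.1976, 0.1045]
tool_rot: [-3.142, -0.0, -3.102]
force: [-0.7, -0.4, -1.3]
width: 0.0
gripper_force: 0.4
```

Call:
step_arm(
  motion=[
    [[0,0,0,-0.12,0,0,1],[0,0,0,-0.1,0,0,1]],
  ],
)

```text
time: 15.45
tool_pos: [0.624, 0.1977, 0.1042]
tool_rot: [-3.141, -0.01, -3.101]
force: [-17.3, -2.2, 9.5]
width: -0.001
gripper_force: 8.9
```

Call:
step_arm(
  motion=[
    [[0,0,0,-0.08,0,0,1]],
  ],
)

```text
time: 15.58
tool_pos: [0.6241, 0.1978, 0.1042]
tool_rot: [-3.14, -0.015, -3.101]
force: [-23.4, -2.6, 12.7]
width: -0.002
gripper_force: 11.9
```

The lever is at its stop. I retreat.

Call:
step_arm(
  motion=[
    [[0,0,0,0.5,0,0,1],[0,0,0,1,0,0,1],[0,0,0,1,0,0,1],[0,0,0,1,0,0,1],[0,0,0,1,0,-1,1],[0,0,0,1,0,-1,1],[0,0,0,1,0,-1,1],[0,0,0,1,0,0,1],[0,0,0,1,0,0,1],[0,0,0,0,0,0,1],[0,0,0,0,0,0,1]],
  ],
)

```text
time: 16.95
tool_pos: [0.418, 0.1895, 0.1801]
tool_rot: [3.141, 0.002, -3.102]
force: [1.0, -0.2, -0.1]
width: -0.003
gripper_force: 0.0
```

```bash
python3 - <<'E'
from h import *
cv2.imwrite("pics/t4.png",cv2.resize(cams.camera("top")[100:275,190:490,::-1],None,fx=2.6,fy=2.6))
E
```

```text
(no output)
```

View pics/t4.png

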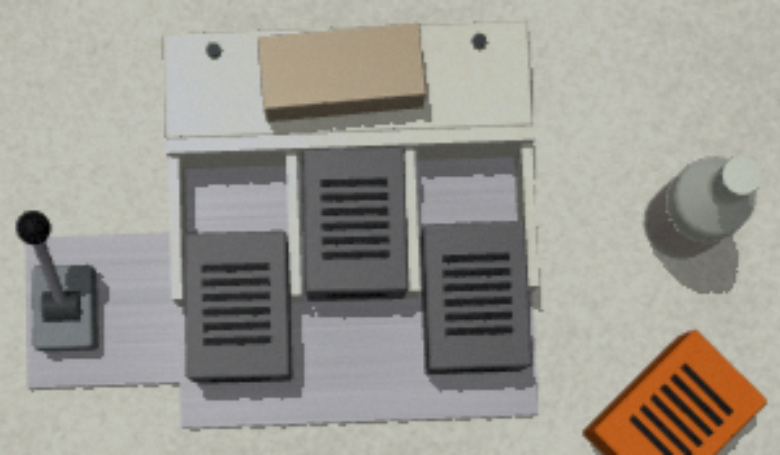

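The picture shows the lever fully over to the back with its ball at crop (33,228). The middle cassette is home, the empties are about 10 mm in and the bottle is upright.

```bash
python3 -c "
from rig import workorder
print(workorder.close_job())"
```

```text
the job is handed in; nothing more can be done
None
```

The middle cassette was the loaded one (about 6 N to push, against about 1 N for each of the others); it is fully home and released, the lever is at its back stop, the two empties moved about 1 cm, the bottle is standing, and the job is handed in (no verdict was returned).

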